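# Refit the two splined cogs on a furnace loader's drive hub

### The arm

A 6-joint arm with a two-finger parallel gripper is mounted at the origin on the work surface. World frame = base frame: x ahead of the robot, y to its left, z up, the work surface at z = 0. Lengths are in m, angles in degrees, forces in N, time in s.
With the tool pointing down it reaches from about 0.4 to 0.825 m from the base axis. Payload 7 kg.
Tool frame: the origin (TCP) lies on the centre line of the jaws, within the pads' length; the fingertips stand 11 mm ahead of it and the grasp point (between the pads) lies 8 mm behind it; z points along the fingers, y is the direction in which the jaws open and shut (so a half turn about z gives the same grasp; the last joint's range is limited). The gripper opens to 88 mm and grips with 3 to 60 N. Pads are 19 mm wide; open, the fingers measure 130 mm over their backs; the gripper's body (78 mm by 193 mm) begins 47 mm behind the grasp point.
Start: joints at [93.283, 20.546, 0.682, 0, -70.136, -16.507], TCP at [0.154, 0.657, 0.238] pointing down, gripper open.
Joint ranges: [-176.03, 176.03], [-82.01, 121.73], [-58.28, 71.71], [-173.87, 95.51], [-174.79, -0.11], [-173.66, 173.66]. Speed limits (degrees/s): [136.94, 136.94, 172.46, 180, 180, 180].

### API

Orientations are given as [roll, pitch, yaw] about the fixed x, y, z axes, in that order (R = Rz(yaw) Ry(pitch) Rx(roll)).
In Python, from plant import ctrl, cams, order gives the robot as it stands.
- The arm moves only by the tool jog_arm, never from a script. Its argument "motion" is a list of rows, each an object with "offset": the shift along the tool's x, y, z in mm, a list of three; "roll": the turn about the tool's z in rad; "hand": the finger opening in mm, from 0 to 87.6. A call has 1 to 20 rows; each row is the pose to reach, as a shift and turn from the pose commanded when the call began, along the tool's axes at that moment; what a row does not reach only later rows make up. A row lasts 1/12 s, in which the tool goes at most 41.7 mm and 7.16 degrees, less where a joint would pass 70% of its speed; a pose out of reach is approached as far as the arm can. A call with a gripper value outside its range is refused whole. The fingers move at their own pace and stop on an object; the grip force is fixed at half the most. Time passes only in rows, so rows that repeat a pose let the fingers close. It gives the time, the measured TCP pose, the force and the opening at its end, in the units of the state.
- ctrl.get_obs(): the state, without advancing time (a new reading comes with each control period).
- cams.snapshot(name): name is "side" or "top"; returns a dict with "img" (400x640x3 uint8, red, green, blue), "K" (3x3 intrinsics, pixels), "cam_to_world" (4x4, takes a point from camera to world coordinates). Camera axes: x right, y down, z forward; pixel columns grow to the right and rows downward; lengths in m; the calibration is good to about 2 mm. A picture is of the moment at which its call begins. There is no depth.
- order.close_job(): hands the job in, once; it reports no verdict.
The state is a dict: "clock": time; "joint_pos": joint angles; "qvel": joint speeds; "tau": joint torques, N m; "tool_pos": TCP position; "orientation": TCP orientation; "force": force on the tool from outside, world axes, zero at the start; "moment": the same for the moment, N m; "opening": finger opening in m.
Only numpy, scipy, OpenCV 4.12 (cv2) and the standard library are available. Lean on these libraries where they do the work, as an engineer would, in place of code of your own. Each camera call takes 0.05 s, during which the arm holds its last target. There are 200 camera calls.

### The job

Refit the wafer-boat loader's drive: slide the large cog onto the splined hub, turned so that its wide master slot meets the hub's wide master key, fully down on the flange; then slide the small cog on above it in the same way, fully down on the large cog, both with their bosses up. Ease them down rather than let them drop, leave everything else on the bench where it stands, and let go at the end.

Things in the scene. Friction and masses are not known exactly. Their poses are not given: they have to be found in the camera images.
- drive: fixed drive: round dark steel flange, 104 mm across, 24 mm tall (its top is the seat), with an upright splined steel hub in its centre that does not turn. Origin: centre of the flange's underside, on the bench; z up; x points along the wide master key. A cog goes on from above only with its x along this x; clearance is about 1.75 mm each side of a key.
- hub_seat (a point): on the hub's axis at the flange top, axes as the drive; the large cog's origin comes here. Hub core 26 mm across. Five keys, 72 degrees apart, reach 38 mm diameter, from here to 50 mm up: one wide master key (13.5 mm wide, along +x, tiny black dot on top), four narrow (6 mm). Above them the bare core is a round pilot, its end tapered, up to 64 mm.
- large_cog: loose bare aluminium cog, lying boss up, about 0.36 kg, 30 mm tall: toothed plate 120 mm across (28 teeth), 10 mm thick, with a round boss 56 mm across above it (z 10 to 30), to be gripped from above. Origin: centre of the underside, z up, x towards its wide master slot. Its home is on the flange.
- large_cog_top (a point): centre of the boss top. The bore goes right through: 30 mm across its lands, five slots out to 42 mm diameter, one wide (17 mm, along +x, tiny black dot beside it), four narrow (9.5 mm). Two dogs stand on the plate at x = 47.5 and -47.5 mm, 12 mm radially x 16 mm, tops 4 mm below this point: close the fingers along y or within 45 degrees of it.
- small_cog: loose bare aluminium cog, lying boss up, about 0.24 kg, 30 mm tall: toothed plate 90 mm across (21 teeth), 10 mm thick, with a round boss 56 mm across above it (z 10 to 30), to be gripped from above. Origin: centre of the underside, z up, x towards its wide master slot. Its home is on the large cog's boss, its underside 30 mm above the flange.
- small_cog_top (a point): centre of the boss top. The bore goes right through: 30 mm across its lands, five slots out to 42 mm diameter, one wide (17 mm, along +x, tiny black dot beside it), four narrow (9.5 mm). Two dogs stand on the plate at x = 36.5 and -36.5 mm, 12 mm radially x 16 mm, tops 4 mm below this point: close the fingers along y or within 45 degrees of it.
- wash_bottle: bystander, loose: white round wash bottle, 54 mm across, 130 mm tall; origin: centre of its underside, z up
- tall_bottle: bystander, loose: amber glass bottle, 52 mm across, 130 mm tall; origin: centre of its underside, z up
- beaker: bystander, loose: open white round beaker, 64 mm across, 100 mm tall; origin: centre of its underside, z up
- jar: bystander, loose: white jar with black cap, 56 mm across, 85 mm tall; origin: centre of its underside, z up
- gauge_block: bystander, loose: upright steel block, 42 x 42 x 75 mm tall; origin: centre of its underside, z up
- can: bystander, loose: plain metal can, 56 mm across, 110 mm tall; origin: centre of its underside, z up
- roller: bystander, loose: plain aluminium guide roller lying flat, 92 mm across, 40 mm tall, no teeth and no bore: not part of the job; origin: centre of its underside, z up
- screwdriver: bystander, loose: black-handled screwdriver 180 mm long lying on the bench beyond the other things; its origin is about mid-length
Mind the look-alikes: they are no part of the job. What is shaped like the large_cog but purple is not meant.

How it is judged:
By the outcome, as a careful person would: the job done as asked, in the order asked, and still so for the second after the job is handed in, with the robot touching nothing.
It also fails if it takes over 58 s, if anything falls off the work surface, if the arm or the gripper's body presses on something with over 40 N, if the wrist force passes 120 N, or if a joint passes its speed limit or range.

## Working session

There is one attempt and no reset: what is moved stays moved. The work goes in short steps, Python scripts to look and compute and a tool call to move; the robot and the scene stay as the last step left them, time stands still between calls to the robot, and variables do not carry over. Pictures are saved under pics/ and viewed, about 8 in all and at most 12, crops included, and the job is handed in when it is done.

Besides the shell and the picture viewer there is one more tool, called as name(argument=value, ...) on one line, values as JSON. jog_arm: Moves the arm, as the interface text tells. Its arguments: {"type":"object","properties":{"motion":{"type":"array"}},"required":["motion"]}

```bash
mkdir -p pics && ls
python3 - <<'E'
from plant import ctrl, cams, order
import cv2
o=ctrl.get_obs(); print({k:o[k] for k in('clock','tool_pos','orientation','opening')})
for n in('top','side'):
    s=cams.snapshot(n); cv2.imwrite(f'pics/{n}0.png',s['img'][:,:,::-1]); print(n,s['K'].tolist(),s['cam_to_world'].round(4).tolist())
E
```

```text
pics
{'clock': 0.0, 'tool_pos': array([0.15430961, 0.65664579, 0.23661962]), 'orientation': array([ 1.79905869e+02, -6.82073137e-03, -1.32307639e+01]), 'opening': 0.08767662017275454}
top [[362.1023197746356, 0.0, 318.559094115268], [0.0, 362.1023197746356, 203.31139107155514], [0.0, 0.0, 1.0]] [[-0.0003, -0.9995, 0.0316, 0.475], [-1.0, 0.0001, -0.0076, 0.084], [0.0076, -0.0316, -0.9995, 1.0197], [0.0, 0.0, 0.0, 1.0]]
side [[383.36391165425374, 0.0, 318.95707394259745], [0.0, 383.36391165425374, 200.12336976451468], [0.0, 0.0, 1.0]] [[0.8732, -0.29, 0.3916, -0.0079], [-0.4873, -0.5223, 0.6998, -0.8544], [0.0016, -0.8019, -0.5975, 0.8285], [0.0, 0.0, 0.0, 1.0]]
```

View pics/top0.png

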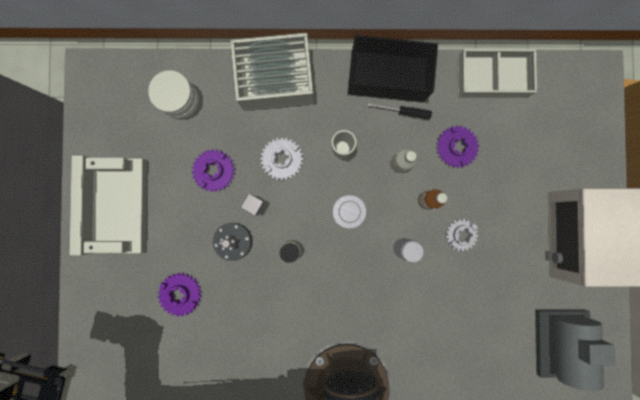

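View pics/side0.png

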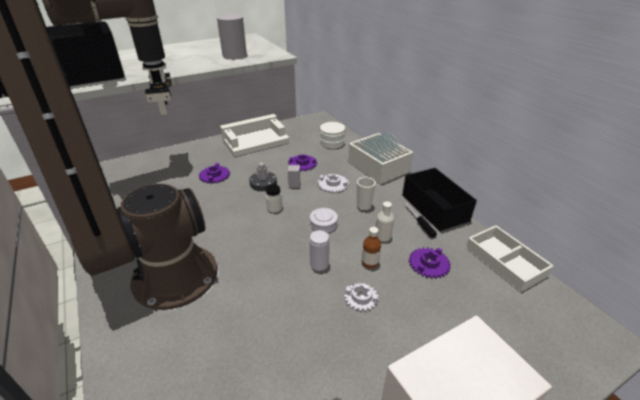

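The top view shows the large cog at (281,158), the small cog at (462,235) and the drive at (232,241). Purple decoys are at (213,170), (180,295) and (458,146), and the roller is at (349,211). Next I enlarge these three.

```bash
cat > h.py <<'E'
from plant import ctrl, cams, order
import numpy as np, cv2
def snap(n,k=4):
    ss=[cams.snapshot(n) for _ in range(k)]
    s=ss[0]; s['img']=np.mean([x['img'] for x in ss],0); return s
def ray(s,uv,z):
    uv=np.atleast_2d(uv).astype(float); d=np.c_[uv,np.ones(len(uv))]@np.linalg.inv(s['K']).T
    T=s['cam_to_world']; d=d@T[:3,:3].T; o=T[:3,3]
    return o+d*((z-o[2])/d[:,2])[:,None]
def proj(s,p):
    T=s['cam_to_world']; c=(np.atleast_2d(p)-T[:3,3])@T[:3,:3]; c=c@s['K'].T; return c[:,:2]/c[:,2:]
def crop(s,c,r,f):
    x,y=np.round(c).astype(int)-r; im=s['img'][y:y+2*r,x:x+2*r].clip(0,255).astype(np.uint8)
    im=cv2.resize(im[:,:,::-1],None,fx=f,fy=f,interpolation=cv2.INTER_CUBIC); return im
E
python3 - <<'E'
from h import *
s=snap('top'); t=snap('side')
np.save('top.npy',s['img']);np.save('side.npy',t['img'])
a=[crop(s,c,24,5) for c in((281,158),(462,235),(232,241))]
b=[crop(t,c,24,5) for c in((333,183),(361,296),(262,180))]
cv2.imwrite('pics/c1.png',np.vstack([np.hstack(a),np.hstack(b)]))
# white masks
for n,c,ref in(('large',(281,158),s),('small',(462,235),s)):
    x,y=c; g=ref['img'][y-26:y+26,x-26:x+26]; v=g.min(2)
    m=(v>135).astype(np.uint8); 
    k,l,st,ce=cv2.connectedComponentsWithStats(m); i=l[26-8:26+8,26-8:26+8].max()
    i=1+np.argmax(st[1:,4]); cs,_=cv2.findContours((l==i).astype(np.uint8),0,2)
    q=max(cs,key=cv2.contourArea); (u,w),r=cv2.minEnclosingCircle(q); M=cv2.moments(cv2.convexHull(q))
    uv=np.array([M['m10']/M['m00'],M['m01']/M['m00']])+[x-26,y-26]
    print(n,st[i],uv,(u+x-26,w+y-26),r, ray(ref,uv,.01),ray(ref,(u+x-26,w+y-26),.01), np.median(g[:4].reshape(-1,3),0))
print(ray(s,(232,241),.024))
E
```

```text
large [   5    5   43   43 1236] [281.23853647 158.20159183] (281.3095245361328, 158.2142848968506) 21.64768409729004 [[0.63319956 0.18078136 0.01      ]] [[0.63316406 0.18058273 0.01      ]] [118.25 119.25 112.25]
small [ 11  10  31  32 538] [462.13790075 234.24110672] (462.7673568725586, 234.25332260131836) 16.452619552612305 [[ 0.42049799 -0.32429966  0.01      ]] [[ 0.42046273 -0.32606117  0.01      ]] [118.   118.75 111.75]
[[0.40324059 0.31344199 0.024     ]]
```

View pics/c1.png

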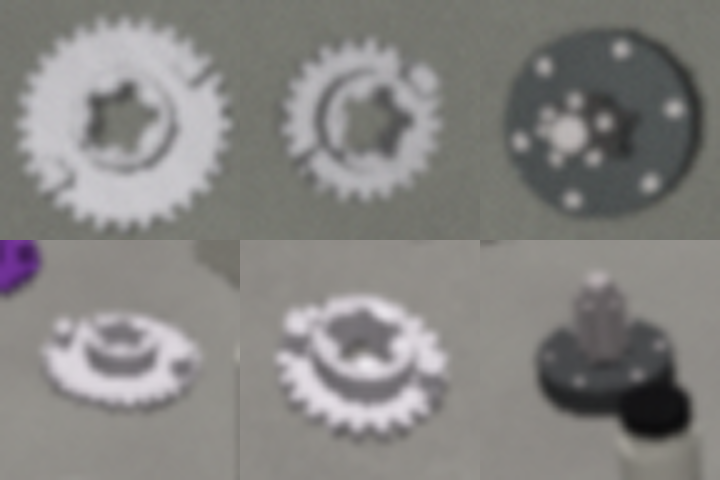

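The crops show both cogs boss up, the dogs clearly visible, and the hub with its five bright key tops. Next I rectify to the right plane heights to find the angles.

```bash
cat >> h.py <<'E'
def rect(s,c,z,half=.03,n=260):
    """world-plane view at height z: right=+x, up=+y"""
    w=np.array([[c[0]-half,c[1]+half,z],[c[0]+half,c[1]+half,z],[c[0]+half,c[1]-half,z],[c[0]-half,c[1]-half,z]])
    H=cv2.getPerspectiveTransform(proj(s,w).astype(np.float32),np.float32([[0,0],[n,0],[n,n],[0,n]]))
    return cv2.warpPerspective(s['img'].clip(0,255).astype(np.uint8)[:,:,::-1].copy(),H,(n,n),flags=cv2.INTER_CUBIC)
E
python3 - <<'E'
from h import *
S={n:cams.snapshot(n) for n in('top','side')}
for n in S: S[n]['img']=np.load(n+'.npy')
rows=[]
for n in S:
    r=[]
    for c,z,h in(((.633,.1807),.03,.03),((.4205,-.325),.03,.03),((.404,.314),.074,.03)):
        im=rect(S[n],c,z,h); im=cv2.normalize(im,None,0,255,cv2.NORM_MINMAX); cv2.circle(im,(130,130),1,(0,0,255),-1); r.append(im)
    rows.append(np.hstack(r))
cv2.imwrite('pics/r1.png',np.vstack(rows))
# flange centre from dark mask
s=S['top']; x,y=232,241; g=s['img'][y-30:y+30,x-30:x+30]; v=g.max(2)
m=cv2.morphologyEx((v<100).astype(np.uint8),cv2.MORPH_CLOSE,np.ones((5,5)))
cs,_=cv2.findContours(m,0,2);q=max(cs,key=cv2.contourArea);e=cv2.fitEllipse(cv2.convexHull(q));print(e)
p=np.array(e[0])+[x-30,y-30];print(p,ray(s,p,.024),ray(s,p,.02))
E
```

```text
((30.510086059570312, 30.06187629699707), (38.42615509033203, 40.4407958984375), 76.57816314697266)
[232.51008606 241.0618763 ] [[0.40307051 0.31204702 0.024     ]] [[0.40278173 0.31296313 0.02      ]]
```

View pics/r1.png

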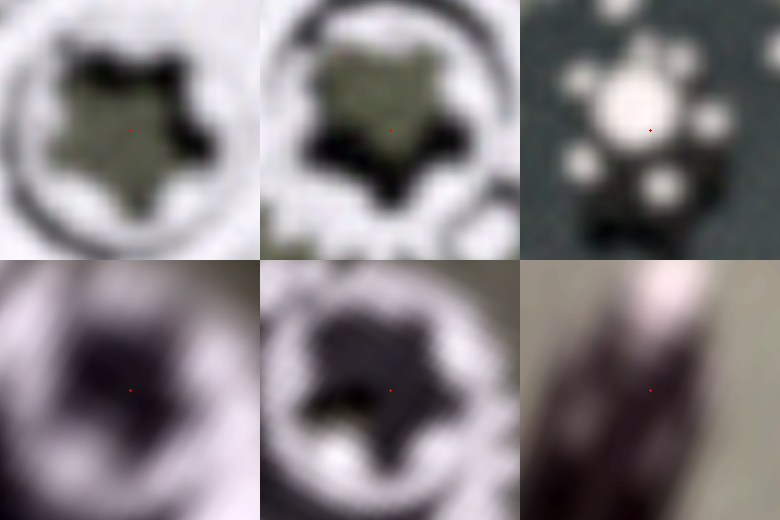

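Findings from the rectified view:
- **Hub:** the key tops centre at about (0.402, 0.316). The wide key, with its dot, points to about 72°.
- **Large cog:** the bore star's upper-left tip coincides with the dog axis, so the master slot is at about 127°.
- **Small cog:** by the same reading, about 126°.

Next I refine these numerically.

```bash
cat >> h.py <<'E'
def go(p,yaw):
    """offset (mm) and roll (rad) from the current pose to TCP p, yaw"""
    o=ctrl.get_obs(); a=np.radians(o['orientation'][2]); d=(np.array(p)-o['tool_pos'])*1000
    off=[np.cos(a)*d[0]+np.sin(a)*d[1], np.sin(a)*d[0]-np.cos(a)*d[1], -d[2]]
    r=(yaw-o['orientation'][2]+180)%360-180
    print('off',np.round(off,1),'roll',round(-np.radians(r),3),'clk',o['clock'],'pos',o['tool_pos'].round(4),'yaw',o['orientation'][2].round(2),'F',o['force'].round(1),'op',round(o['opening'],4))
def bore(s,c,z,guess,half=.03,n=480,k=1.0):
    """centre and slot phase of a bore/star seen at height z"""
    im=rect(s,c,z,half,n).min(2); px=2*half/n
    t=cv2.threshold(im,0,255,cv2.THRESH_OTSU)[0]*k
    K,l,st,ce=cv2.connectedComponentsWithStats((im<t).astype(np.uint8)); i=l[n//2-20:n//2+20,n//2-20:n//2+20].max()
    q=max(cv2.findContours((l==i).astype(np.uint8),0,1)[0],key=cv2.contourArea)
    (u,v),r=cv2.minEnclosingCircle(q); q=q[:,0]
    dx,dy=(q[:,0]-u)*px,-(q[:,1]-v)*px; th=np.arctan2(dy,dx); rr=np.hypot(dx,dy)
    g=np.radians(np.arange(360)); o=np.argsort(th); R=np.interp(g,th[o],rr[o],period=2*np.pi)
    ph=np.degrees(np.angle((R*np.exp(5j*g)).sum()))/5
    ph=ph+72*np.round((guess-ph)/72)
    print('bore ctr',np.round([c[0]+(u-n/2+.5)*px,c[1]-(v-n/2+.5)*px],4),'r',round(r*px*1000,1),'phase',round(ph,1),'R at slots',[round(1000*np.interp(np.radians((ph+72*j)%360),g,R),1) for j in range(5)])
E
python3 - <<'E'
from h import *
s=cams.snapshot('top'); s['img']=np.load('top.npy')
for k in(.9,1,1.1):
    bore(s,(.632,.182),.03,127,k=k); bore(s,(.4205,-.325),.03,126,k=k)
# hub key tops blobs at z=.074
im=rect(s,(.402,.316),.074,.025,500).min(2)
K,l,st,ce=cv2.connectedComponentsWithStats((im>125).astype(np.uint8))
for a,c in zip(st[1:],ce[1:]):print(a[4],np.round([.402+(c[0]-249.5)*1e-4,.316-(c[1]-249.5)*1e-4],4))
# dogs: whole-cog outline centre
for nm,c,R in(('L',(.633,.181),.07),('S',(.4205,-.325),.055)):
    im=rect(s,c,.01,R,700).min(2); m=cv2.morphologyEx((im>140).astype(np.uint8),cv2.MORPH_OPEN,np.ones((15,15)))
    q=max(cv2.findContours(m,0,1)[0],key=cv2.contourArea); (u,v),r=cv2.minEnclosingCircle(q); (eu,ev),ax,_=cv2.fitEllipse(cv2.convexHull(q)); p=R/350
    print(nm,np.round([c[0]+(u-350)*p,c[1]-(v-350)*p,r*p],4),np.round([c[0]+(eu-350)*p,c[1]-(ev-350)*p,ax[0]*p,ax[1]*p],4))
go((.633,.182,.15),-53)
E
```

```text
bore ctr [0.6324 0.1819] r 21.6 phase 129.2 R at slots [np.float64(21.6), np.float64(18.5), np.float64(21.1), np.float64(21.2), np.float64(19.3)]
bore ctr [ 0.4194 -0.3237] r 20.2 phase 131.5 R at slots [np.float64(20.1), np.float64(20.1), np.float64(19.5), np.float64(19.9), np.float64(18.5)]
bore ctr [0.6315 0.1826] r 23.6 phase 129.2 R at slots [np.float64(23.5), np.float64(19.2), np.float64(22.5), np.float64(23.1), np.float64(19.5)]
bore ctr [ 0.4208 -0.3168] r 27.2 phase 113.1 R at slots [np.float64(18.5), np.float64(17.7), np.float64(24.1), np.float64(22.1), np.float64(26.8)]
bore ctr [0.6314 0.1826] r 24.9 phase 129.1 R at slots [np.float64(24.7), np.float64(21.1), np.float64(23.8), np.float64(24.5), np.float64(20.8)]
bore ctr [ 0.421  -0.3168] r 28.3 phase 143.3 R at slots [np.float64(28.2), np.float64(27.1), np.float64(22.9), np.float64(26.6), np.float64(22.2)]
91 [0.3964 0.3408]
39853 [0.4009 0.3221]
3131 [0.4179 0.3163]
2878 [0.3883 0.3064]
2616 [0.4068 0.3011]
L [0.6331 0.1805 0.0607] [0.6331 0.1806 0.1197 0.1202]
S [ 0.4206 -0.3256  0.0464] [ 0.4205 -0.3247  0.0878  0.0919]
off [574.6 353.   87.6] roll 0.694 clk 0.65 pos [0.1544 0.6571 0.2376] yaw -13.22 F [ 0.2 -0.1 -0.1] op 0.0874
```

jog_arm(motion=[{"offset":[574.7,354,87],"roll":0.67,"hand":87.6},{"offset":[574.7,354,87],"roll":0.67,"hand":87.6},{"offset":[574.7,354,87],"roll":0.67,"hand":87.6},{"offset":[574.7,354,87],"roll":0.67,"hand":87.6},{"offset":[574.7,354,87],"roll":0.67,"hand":87.6},{"offset":[574.7,354,87],"roll":0.67,"hand":87.6},{"offset":[574.7,354,87],"roll":0.67,"hand":87.6},{"offset":[574.7,354,87],"roll":0.67,"hand":87.6},{"offset":[574.7,354,87],"roll":0.67,"hand":87.6},{"offset":[574.7,354,87],"roll":0.67,"hand":87.6},{"offset":[574.7,354,87],"roll":0.67,"hand":87.6},{"offset":[574.7,354,87],"roll":0.67,"hand":87.6},{"offset":[574.7,354,87],"roll":0.67,"hand":87.6},{"offset":[574.7,354,87],"roll":0.67,"hand":87.6},{"offset":[574.7,354,87],"roll":0.67,"hand":87.6},{"offset":[574.7,354,87],"roll":0.67,"hand":87.6},{"offset":[574.7,354,87],"roll":0.67,"hand":87.6},{"offset":[574.7,354,87],"roll":0.67,"hand":87.6},{"offset":[574.7,354,87],"roll":0.67,"hand":87.6},{"offset":[574.7,354,87],"roll":0.67,"hand":87.6}])

```text
clock: 2.32
tool_pos: [0.6326, 0.1813, 0.1506]
orientation: [-180.0, 0.0, -51.6]
force: [-0.4, 1.0, -0.2]
opening: 0.0875
```

Run:
```python
from h import *
go((.6331,.1808,.013),-51.5)
```

```text
off [ 7.000e-01 -1.000e-01  1.376e+02] roll -0.002 clk 2.3167 pos [0.6326 0.1813 0.1506] yaw -51.62 F [-0.4  1.  -0.2] op 0.0875
```

jog_arm(motion=[{"offset":[0.7,0,40],"roll":0,"hand":87.6},{"offset":[0.7,0,80],"roll":0,"hand":87.6},{"offset":[0.7,0,110],"roll":0,"hand":87.6},{"offset":[0.7,0,122],"roll":0,"hand":87.6},{"offset":[0.7,0,127.5],"roll":0,"hand":87.6},{"offset":[0.7,0,127.5],"roll":0,"hand":87.6},{"offset":[0.7,0,127.5],"roll":0,"hand":50},{"offset":[0.7,0,127.5],"roll":0,"hand":50},{"offset":[0.7,0,127.5],"roll":0,"hand":50},{"offset":[0.7,0,127.5],"roll":0,"hand":50},{"offset":[0.7,0,127.5],"roll":0,"hand":50},{"offset":[0.7,0,127.5],"roll":0,"hand":50},{"offset":[0.7,0,127.5],"roll":0,"hand":50},{"offset":[0.7,0,127.5],"roll":0,"hand":50}])

```text
clock: 3.48
tool_pos: [0.6334, 0.1803, 0.0237]
orientation: [-180.0, -0.0, -51.6]
force: [-3.6, 0.6, 6.8]
opening: 0.056
```

jog_arm(motion=[{"offset":[0,0,-5],"roll":0,"hand":50},{"offset":[0,0,-20],"roll":0,"hand":50},{"offset":[0,0,-50],"roll":0,"hand":50},{"offset":[0,0,-85],"roll":0,"hand":50},{"offset":[0,0,-115],"roll":0,"hand":50},{"offset":[0,0,-120],"roll":0,"hand":50},{"offset":[0,0,-120],"roll":0,"hand":50}])

```text
clock: 4.07
tool_pos: [0.6345, 0.1811, 0.1459]
orientation: [-179.7, -0.0, -51.6]
force: [-0.5, 0.6, -3.4]
opening: 0.0558
```

Run:
```python
from h import *
go((.4017,.3162,.130),-108)
```

```text
off [-250.5   98.6   15.9] roll 0.984 clk 4.0667 pos [0.6345 0.1811 0.1459] yaw -51.61 F [-0.5  0.6 -3.4] op 0.0558
```

jog_arm(motion=[{"offset":[-15,6,0],"roll":0.05,"hand":50},{"offset":[-45,18,0],"roll":0.16,"hand":50},{"offset":[-75,30,0],"roll":0.28,"hand":50},{"offset":[-105,42,0],"roll":0.4,"hand":50},{"offset":[-135,54,0],"roll":0.52,"hand":50},{"offset":[-165,66,0],"roll":0.64,"hand":50},{"offset":[-195,77,0],"roll":0.76,"hand":50},{"offset":[-220,87,0],"roll":0.87,"hand":50},{"offset":[-240,94,0],"roll":0.95,"hand":50},{"offset":[-248,97.5,0],"roll":0.98,"hand":50},{"offset":[-250.5,98.6,0],"roll":0.984,"hand":50},{"offset":[-250.5,98.6,0],"roll":0.984,"hand":50},{"offset":[-250.5,98.6,0],"roll":0.984,"hand":50}])

```text
clock: 5.15
tool_pos: [0.4004, 0.315, 0.1422]
orientation: [180.0, -0.1, -107.9]
force: [0.0, 0.0, -3.1]
opening: 0.0556
```

Run:
```python
from h import *
go((.4017,.3162,.130),-108)
s=snap('top');t=snap('side');np.save('top2.npy',s['img']);np.save('side2.npy',t['img'])
c=(.4017,.3162,.13)
a=crop(s,proj(s,c)[0],32,8);b=crop(t,proj(t,c)[0],32,8)
cv2.imwrite('pics/h1.png',cv2.resize(np.hstack([a,b]),(800,400)))
```

```text
off [-1.5 -0.9 12.2] roll 0.001 clk 5.15 pos [0.4004 0.315  0.1422] yaw -107.92 F [ 0.   0.  -3.1] op 0.0556
```

View pics/h1.png

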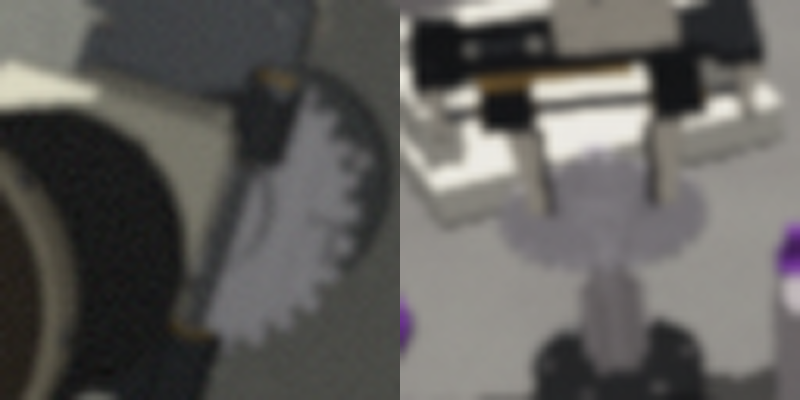

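The top view shows the held cog's rim arc at the right. The side view shows the cog level above the hub at (607,260–370). I fit the rim arc, using the known 60 mm radius, to check where the cog sits against the hub.

```bash
cat >> h.py <<'E'
def rim(s,c,z,R,a0,a1,lo,hi=255,ring=.012):
    """fit a circle of known tip radius to the outermost bright points between world angles a0..a1 (deg)"""
    from scipy.optimize import least_squares
    n=800;h=R+ring; im=rect(s,c,z,h,n).min(2); p=2*h/n
    th=np.radians(np.arange(a0,a1,1.)); r=np.arange(R-ring,R+ring,p/2)
    U=(n/2+np.outer(np.cos(th),r)/p).astype(np.float32);V=(n/2-np.outer(np.sin(th),r)/p).astype(np.float32)
    P=cv2.remap(im,U,V,cv2.INTER_LINEAR); P[:, :]=P
    pr=np.array([r[np.where((q>lo)&(q<=hi))[0].max()] if ((q>lo)&(q<=hi)).any() else np.nan for q in P])
    ok=np.isfinite(pr)&(pr<R+ring-.001); m=np.array([np.nanmax(np.where(ok,pr,0)[max(0,i-6):i+7]) for i in range(len(pr))])
    x,y=m*np.cos(th),m*np.sin(th)
    f=least_squares(lambda v:np.hypot(x-v[0],y-v[1])-R-v[2]*0,[0,0,0],loss='soft_l1',f_scale=.0005)
    print('centre',np.round(np.array(c[:2])+f.x[:2],4),'rms mm',round(1000*np.sqrt(np.mean((np.hypot(x-f.x[0],y-f.x[1])-R)**2)),2)); return P
E
python3 - <<'E'
from h import *
s=cams.snapshot('top'); s['img']=np.load('top2.npy')
c=(.4004,.315)
im=rect(s,c,.1285,.075,600).min(2)
print(im[::40,::40])
for lo in(95,105,115): rim(s,c,.1285,.06,-110,35,lo)
E
```

```text
[[ 28  27  26  25  28  29  26  37  72  50  26  47 192 159 123]
 [ 70  62  45  33  39  51  72  64  49  26  28  37 192 122 122]
 [ 23  39  49  60  61  56  46  28  28  24  27  33 186 116 122]
 [ 87  20  19  22  23  21  24  25  23  21  22  65 146  65  66]
 [ 58  20  23  22  21  21  24  26  28  28  25 103  82  56  62]
 [ 28  25  25  23  24  23  27  24  21  25  78 103  75  61  62]
 [ 29  27  23  29  26  24  24  24  40  96 105  96  65  64  64]
 [ 23  31  32  53  57  76  91 101 104 107 107  82  61  63  66]
 [ 71  69  46 110  96  62  53  65  81 101 104  84  52  64  65]
 [ 69  70  75 112 113 112 107  96  66  50  36  32  43  65  67]
 [ 70  69  71 102 114 116 111  94  92  60  31  38  55  58  65]
 [ 69  71  70  86 112 114 114 115 119 115 100  62  50  53  63]
 [ 69  71  70  72  82 109 108 103 116 114 114  94  57  68  75]
 [ 70  70  69  69  68  58 100 103  90  78  74  51  51  73  71]
 [ 69  70  69  72  69  71  56  47  48  63  46  53  72  73  71]]
centre [0.4591 0.3029] rms mm 12.22
centre [0.4592 0.3037] rms mm 11.76
centre [0.4601 0.3097] rms mm 6.74
```

Run:
```python
from h import *
s=cams.snapshot('top'); s['img']=np.load('top2.npy')
c=(.4004,.315)
for a0,a1 in((-150,-50),(-145,-60),(-140,-70)):
  for lo in(80,88,95): rim(s,c,.1285,.06,a0,a1,lo,150,.009)
im=rect(s,c,.1285,.075,520)
cv2.circle(im,(260,260),int(.06/.15*520),(0,0,255),1)
t=cams.snapshot('side'); t['img']=np.load('side2.npy'); b=crop(t,proj(t,(.4004,.315,.12))[0],26,10)
cv2.imwrite('pics/h2.png',cv2.resize(np.hstack([im,b,]),None,fx=.76,fy=.76))
```

```text
centre [0.4013 0.3141] rms mm 2.04
centre [0.402  0.3153] rms mm 1.69
centre [0.4019 0.3165] rms mm 0.43
centre [0.4016 0.3141] rms mm 2.18
centre [0.4019 0.3153] rms mm 1.84
centre [0.4015 0.3166] rms mm 0.42
centre [0.4008 0.3145] rms mm 2.3
centre [0.4016 0.3154] rms mm 1.88
centre [0.4008 0.3167] rms mm 0.53
```

View pics/h2.png

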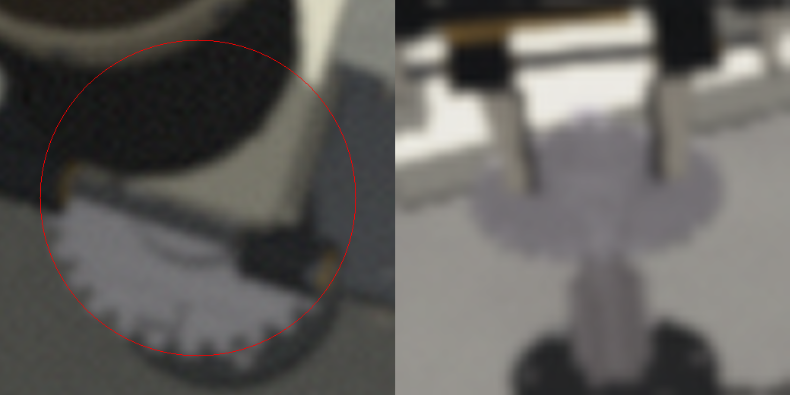

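Run:
```python
from h import *
s=cams.snapshot('top'); s['img']=np.load('top2.npy')
c=(.401,.3158)
a=np.radians(252)
im=rect(s,(c[0]+.03*np.cos(a),c[1]+.03*np.sin(a)),.1445,.04,560)
im=cv2.convertScaleAbs(im,alpha=2.2,beta=-60)
p=lambda x,y:(int(280+(x-.03*np.cos(a))*7000),int(280-(y-.03*np.sin(a))*7000))
R=np.array([[np.cos(a),-np.sin(a)],[np.sin(a),np.cos(a)]])
q=np.array([p(*(R@v)) for v in((.0415,-.008),(.0535,-.008),(.0535,.008),(.0415,.008))])
cv2.polylines(im,[q],True,(0,0,255),1)
cv2.imwrite('pics/h3.png',im)
```

```text
(no output)
```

View pics/h3.png

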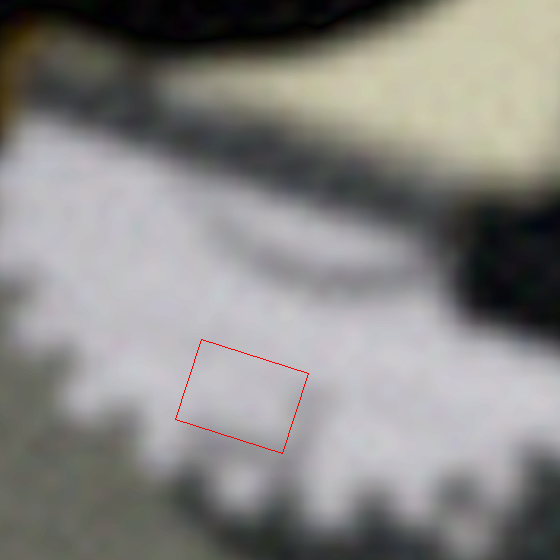

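The dog's edge matches the predicted 252° within about 1.5°, and the cog centre agrees with the hub to about 1 mm. I ease it down over the pilot and watch the force.

jog_arm(motion=[{"offset":[-0.7,-0.5,8],"roll":0,"hand":50},{"offset":[-0.7,-0.5,18],"roll":0,"hand":50},{"offset":[-0.7,-0.5,26],"roll":0,"hand":50},{"offset":[-0.7,-0.5,31],"roll":0,"hand":50},{"offset":[-0.7,-0.5,35],"roll":0,"hand":50},{"offset":[-0.7,-0.5,38],"roll":0,"hand":50},{"offset":[-0.7,-0.5,40],"roll":0,"hand":50},{"offset":[-0.7,-0.5,40],"roll":0,"hand":50}])

```text
clock: 6.42
tool_pos: [0.4011, 0.316, 0.1027]
orientation: [180.0, -0.0, -108.0]
force: [0.6, 0.2, -2.5]
opening: 0.0559
```

jog_arm(motion=[{"offset":[0,0,2],"roll":0,"hand":50},{"offset":[0,0,4],"roll":0,"hand":50},{"offset":[0,0,6],"roll":0,"hand":50},{"offset":[0,0,8],"roll":0,"hand":50},{"offset":[0,0,9],"roll":0,"hand":50},{"offset":[0,0,9],"roll":0,"hand":50}])

```text
clock: 6.92
tool_pos: [0.4011, 0.3159, 0.0938]
orientation: [180.0, -0.0, -108.0]
force: [1.6, 0.3, -1.7]
opening: 0.0556
```

jog_arm(motion=[{"offset":[0,0,3],"roll":0,"hand":50},{"offset":[0,0,6],"roll":0,"hand":50},{"offset":[0,0,9],"roll":0,"hand":50},{"offset":[0,0,12],"roll":0,"hand":50},{"offset":[0,0,15],"roll":0,"hand":50},{"offset":[0,0,18],"roll":0,"hand":50},{"offset":[0,0,20],"roll":0,"hand":50},{"offset":[0,0,20],"roll":0,"hand":50}])

```text
clock: 7.58
tool_pos: [0.401, 0.3158, 0.0735]
orientation: [180.0, -0.0, -108.0]
force: [0.8, 0.2, -2.3]
opening: 0.056
```

jog_arm(motion=[{"offset":[0,0,3],"roll":0,"hand":50},{"offset":[0,0,6],"roll":0,"hand":50},{"offset":[0,0,9],"roll":0,"hand":50},{"offset":[0,0,12],"roll":0,"hand":50},{"offset":[0,0,15],"roll":0,"hand":50},{"offset":[0,0,18],"roll":0,"hand":50},{"offset":[0,0,20.5],"roll":0,"hand":50},{"offset":[0,0,22.5],"roll":0,"hand":50},{"offset":[0,0,23.5],"roll":0,"hand":50},{"offset":[0,0,24.5],"roll":0,"hand":50},{"offset":[0,0,24.5],"roll":0,"hand":50}])

```text
clock: 8.5
tool_pos: [0.4012, 0.316, 0.0494]
orientation: [180.0, -0.0, -108.0]
force: [0.6, -0.0, -2.9]
opening: 0.0561
```

jog_arm(motion=[{"offset":[0,0,0.5],"roll":0,"hand":50},{"offset":[0,0,1],"roll":0,"hand":50},{"offset":[0,0,1.5],"roll":0,"hand":50},{"offset":[0,0,2],"roll":0,"hand":50},{"offset":[0,0,2],"roll":0,"hand":50}])

```text
clock: 8.92
tool_pos: [0.4013, 0.3162, 0.0478]
orientation: [-180.0, 0.0, -108.0]
force: [0.2, -0.5, 0.2]
opening: 0.056
```

jog_arm(motion=[{"offset":[0,0,0.4],"roll":0,"hand":50},{"offset":[0,0,0.8],"roll":0,"hand":50},{"offset":[0,0,0.8],"roll":0,"hand":50}])

```text
clock: 9.17
tool_pos: [0.4013, 0.3162, 0.0477]
orientation: [-180.0, 0.0, -108.0]
force: [-3.5, -2.7, 9.1]
opening: 0.0556
```

jog_arm(motion=[{"offset":[0,0,-0.5],"roll":0,"hand":65},{"offset":[0,0,-0.5],"roll":0,"hand":87.6},{"offset":[0,0,-0.5],"roll":0,"hand":87.6},{"offset":[0,0,-0.5],"roll":0,"hand":87.6},{"offset":[0,0,-0.5],"roll":0,"hand":87.6},{"offset":[0,0,-0.5],"roll":0,"hand":87.6},{"offset":[0,0,-10],"roll":0,"hand":87.6},{"offset":[0,0,-30],"roll":0,"hand":87.6},{"offset":[0,0,-60],"roll":0,"hand":87.6},{"offset":[0,0,-100],"roll":0,"hand":87.6},{"offset":[0,0,-130],"roll":0,"hand":87.6},{"offset":[0,0,-130],"roll":0,"hand":87.6}])

```text
clock: 10.17
tool_pos: [0.4036, 0.3187, 0.1842]
orientation: [-179.8, 0.6, -107.9]
force: [0.4, 1.1, 0.7]
opening: 0.0876
```

Run:
```python
from h import *
s=snap('top')
for m in(90,100,110,120,130):
    pass
c=(.4205,-.325)
# bore: rectify at boss top, mask from fixed thresholds
n=600;h=.03
im=rect(s,c,.03,h,n).min(2)
for T in(120,130,140,150):
    K,l,st,ce=cv2.connectedComponentsWithStats((im<T).astype(np.uint8))
    i=l[n//2,n//2]; 
    if not i: continue
    q=max(cv2.findContours((l==i).astype(np.uint8),0,1)[0],key=cv2.contourArea);(u,v),r=cv2.minEnclosingCircle(q)
    q=q[:,0];x=(q[:,0]-u)*1e-4;y=-(q[:,1]-v)*1e-4;th=np.arctan2(y,x);g=np.radians(np.arange(360));o=np.argsort(th);R=np.interp(g,th[o],np.hypot(x,y)[o],period=2*np.pi)
    ph=np.degrees(np.angle((R*np.exp(5j*g)).sum()))/5; print(T,st[i][4],(c[0]+(u-300)*1e-4).round(4),(c[1]-(v-300)*1e-4).round(4),r/10,'phase',ph+72*round((126-ph)/72))
rim(s,c,.01,.045,-170,175,150,255,.006);rim(s,c,.01,.045,-170,175,165,255,.006)
im=rect(s,c,.026,.05,380);im=cv2.convertScaleAbs(im,alpha=2,beta=-200)
for z in(1,):
  a=np.radians(127);R=np.array([[np.cos(a),-np.sin(a)],[np.sin(a),np.cos(a)]])
  for sg in(1,-1):
    q=np.array([[190,190]+3800*(R@[sg*x,y])*[1,-1] for x,y in((.0305,-.008),(.0425,-.008),(.0425,.008),(.0305,.008))]).astype(int);cv2.polylines(im,[q],True,(0,0,255),1)
t=snap('side');b=crop(t,proj(t,(.4013,.3162,.05))[0],19,10)
cv2.imwrite('pics/s1.png',np.hstack([im,b]))
go((.4205,-.325,.20),-87)
```

```text
Traceback (most recent call last):
AttributeError: 'float' object has no attribute 'round'
```

Run:
```python
from h import *
s=snap('top')
c=(.4205,-.325)
n=600;h=.03
im=rect(s,c,.03,h,n).min(2)
for T in(120,130,140,150):
    K,l,st,ce=cv2.connectedComponentsWithStats((im<T).astype(np.uint8))
    i=l[n//2,n//2]
    if not i: continue
    q=max(cv2.findContours((l==i).astype(np.uint8),0,1)[0],key=cv2.contourArea);(u,v),r=cv2.minEnclosingCircle(q)
    q=q[:,0];x=(q[:,0]-u)*1e-4;y=-(q[:,1]-v)*1e-4;th=np.arctan2(y,x);g=np.radians(np.arange(360));o=np.argsort(th);R=np.interp(g,th[o],np.hypot(x,y)[o],period=2*np.pi)
    ph=np.degrees(np.angle((R*np.exp(5j*g)).sum()))/5; print(T,st[i][4],round(c[0]+(u-300)*1e-4,4),round(c[1]-(v-300)*1e-4,4),r/10,'phase',ph+72*round((126-ph)/72))
rim(s,c,.01,.045,-170,175,150,255,.006);rim(s,c,.01,.045,-170,175,165,255,.006)
im=rect(s,c,.026,.05,380);im=cv2.convertScaleAbs(im,alpha=2,beta=-200)
a=np.radians(127);R=np.array([[np.cos(a),-np.sin(a)],[np.sin(a),np.cos(a)]])
for sg in(1,-1):
    q=np.array([[190,190]+3800*(R@[sg*x,y])*[1,-1] for x,y in((.0305,-.008),(.0425,-.008),(.0425,.008),(.0305,.008))]).astype(int);cv2.polylines(im,[q],True,(0,0,255),1)
t=snap('side');b=crop(t,proj(t,(.4013,.3162,.05))[0],19,10)
cv2.imwrite('pics/s1.png',np.hstack([im,b]))
go((.4205,-.325,.20),-87)
```

```text
130 83010 0.4195 -0.3242 19.618386840820314 phase 131.87537344674567
140 94421 0.4193 -0.3228 20.74541778564453 phase 131.1560909772693
150 126180 0.4208 -0.3167 27.237582397460937 phase 118.83038001137601
centre [ 0.42  -0.324] rms mm 3.68
centre [ 0.4201 -0.3256] rms mm 6.37
off [ 603.6 -216.4  -23.7] roll -0.366 clk 10.7667 pos [0.4011 0.3159 0.1763] yaw -107.99 F [0.2 0.5 0.3] op 0.0877
```

View pics/s1.png

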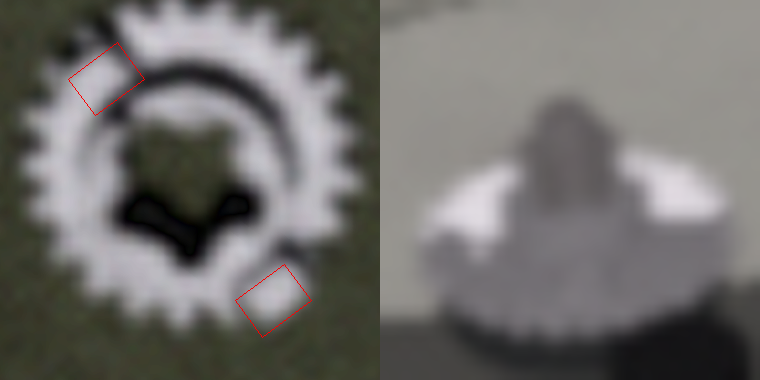

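Small cog: the dogs give 128° and the bore gives 131°, so I take 129°, with the centre at about (0.420, −0.324). In the side view the large cog sits level and tight on the flange. Now over to the small cog, going around the inner reach limit.

jog_arm(motion=[{"offset":[264,-211,-15],"roll":-0.2,"hand":87.6},{"offset":[264,-211,-15],"roll":-0.2,"hand":87.6},{"offset":[264,-211,-15],"roll":-0.2,"hand":87.6},{"offset":[264,-211,-15],"roll":-0.2,"hand":87.6},{"offset":[264,-211,-15],"roll":-0.2,"hand":87.6},{"offset":[264,-211,-15],"roll":-0.2,"hand":87.6},{"offset":[264,-211,-15],"roll":-0.2,"hand":87.6},{"offset":[264,-211,-15],"roll":-0.2,"hand":87.6},{"offset":[264,-211,-15],"roll":-0.2,"hand":87.6},{"offset":[602.8,-215.9,-15],"roll":-0.4,"hand":87.6},{"offset":[602.8,-215.9,-15],"roll":-0.4,"hand":87.6},{"offset":[602.8,-215.9,-15],"roll":-0.4,"hand":87.6},{"offset":[602.8,-215.9,-15],"roll":-0.4,"hand":87.6},{"offset":[602.8,-215.9,-15],"roll":-0.4,"hand":87.6},{"offset":[602.8,-215.9,-15],"roll":-0.4,"hand":87.6},{"offset":[602.8,-215.9,-15],"roll":-0.4,"hand":87.6},{"offset":[602.8,-215.9,-15],"roll":-0.4,"hand":87.6},{"offset":[602.8,-215.9,-15],"roll":-0.4,"hand":87.6},{"offset":[602.8,-215.9,-15],"roll":-0.4,"hand":87.6},{"offset":[602.8,-215.9,-15],"roll":-0.4,"hand":87.6}])

```text
clock: 12.43
tool_pos: [0.4199, -0.3243, 0.1913]
orientation: [180.0, 0.0, -85.2]
force: [1.0, -0.2, -0.2]
opening: 0.0878
```

Run:
```python
from h import *
go((.420,-.324,.0230),-85)
s=cams.snapshot('top');s['img']=np.load('top.npy')
# amber bottle and can: body pixels
hsv=cv2.cvtColor(s['img'].astype(np.uint8),cv2.COLOR_RGB2HSV)
m=((hsv[...,0]<20)&(hsv[...,1]>110))[170:225,400:470];y,x=np.nonzero(m);x+=400;y+=170
print('amber cols',x.min(),x.max(),'rows',y.min(),y.max(),'base edge',ray(s,(x.min(),y.mean()),0),'near-top edge',ray(s,(x.max(),y.mean()),.09))
```

```text
off [-3.000e-01 -1.000e-01  1.683e+02] roll -0.003 clk 12.4333 pos [ 0.4199 -0.3243  0.1913] yaw -85.19 F [ 1.  -0.2 -0.2] op 0.0878
amber cols 425 441 rows 190 207 base edge [[ 0.51987894 -0.22440166  0.        ]] near-top edge [[ 0.51591503 -0.23849582  0.09      ]]
```

jog_arm(motion=[{"offset":[-0.3,0,20],"roll":0.1,"hand":87.6},{"offset":[-0.3,0,55],"roll":0.154,"hand":87.6},{"offset":[-0.3,0,85],"roll":0.154,"hand":87.6},{"offset":[-0.3,0,100],"roll":0.154,"hand":87.6},{"offset":[-0.3,0,110],"roll":0.154,"hand":87.6},{"offset":[-0.3,0,110],"roll":0.154,"hand":87.6}])

```text
clock: 12.98
tool_pos: [0.4199, -0.3221, 0.08]
orientation: [179.8, 0.1, -93.8]
force: [-0.6, 0.7, 0.5]
opening: 0.0877
```

Run:
```python
from h import *
go((.420,-.324,.0230),-94)
t=cams.snapshot('side');c=proj(t,(.45,-.30,.08))[0];cv2.imwrite('pics/b1.png',crop(t,c,50,6))
```

```text
off [ 1.9 -0.3 57. ] roll 0.004 clk 12.9833 pos [ 0.4199 -0.3221  0.08  ] yaw -93.8 F [-0.6  0.7  0.5] op 0.0877
```

View pics/b1.png

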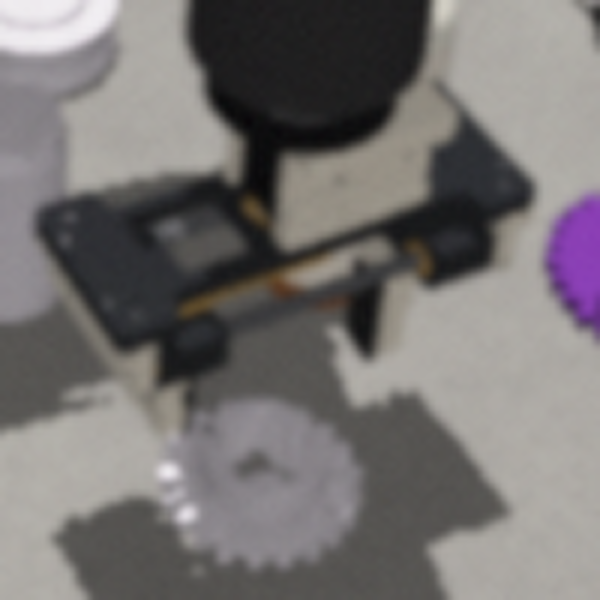

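The side view shows the gripper above the cog, with the amber bottle behind its body. I cross-check the bottle's position from the first side picture before descending.

Run:
```python
from h import *
s=cams.snapshot('side');s['img']=np.load('side.npy')
hsv=cv2.cvtColor(s['img'].astype(np.uint8),cv2.COLOR_RGB2HSV)
m=((hsv[...,0]<20)&(hsv[...,1]>90))[225:280,350:395];y,x=np.nonzero(m);x+=350;y+=225
for r in range(y.max()-30,y.max()+1,3): print(r,x[y==r].min(),x[y==r].max())
b=ray(s,((x.min()+x.max())/2,y.max()+.5),0)[0];print(b,b+26e-3*np.array([.488,.873,0]))
```

```text
238 366 377
241 364 380
244 364 380
247 364 379
250 365 378
253 372 372Traceback (most recent call last):
  File "<stdin>", line 5, in <module>
    return umr_minimum(a, axis, None, out, keepdims, initial, where)
ValueError: zero-size array to reduction operation minimum which has no identity
```

Run:
```python
from h import *
s=cams.snapshot('side')
for r in (266,268,270):
  b=ray(s,(371,r),0)[0];print(r,b.round(4),(b+26e-3*np.array([.488,.873,0])).round(4))
```

```text
266 [ 0.5109 -0.2414 -0.    ] [ 0.5236 -0.2187 -0.    ]
268 [ 0.5063 -0.2479  0.    ] [ 0.519  -0.2252  0.    ]
270 [ 0.5017 -0.2544  0.    ] [ 0.5144 -0.2317  0.    ]
```

jog_arm(motion=[{"offset":[1,0,20],"roll":0,"hand":87.6},{"offset":[1,0,38],"roll":0,"hand":87.6},{"offset":[1,0,50],"roll":0,"hand":87.6},{"offset":[1,0,56],"roll":0,"hand":87.6},{"offset":[1,0,56.5],"roll":0,"hand":87.6},{"offset":[1,0,56.5],"roll":0,"hand":87.6}])

```text
clock: 13.63
tool_pos: [0.4209, -0.3248, 0.0261]
orientation: [-179.9, -0.0, -93.9]
force: [0.0, 0.5, 0.3]
opening: 0.0878
```

jog_arm(motion=[{"offset":[-0.5,0,2],"roll":0,"hand":87.6},{"offset":[-0.5,0,2],"roll":0,"hand":50},{"offset":[-0.5,0,2],"roll":0,"hand":50},{"offset":[-0.5,0,2],"roll":0,"hand":50},{"offset":[-0.5,0,2],"roll":0,"hand":50},{"offset":[-0.5,0,2],"roll":0,"hand":50},{"offset":[-0.5,0,2],"roll":0,"hand":50},{"offset":[-0.5,0,2],"roll":0,"hand":50},{"offset":[-0.5,0,2],"roll":0,"hand":50}])

```text
clock: 14.38
tool_pos: [0.42, -0.3241, 0.0234]
orientation: [180.0, 0.0, -93.9]
force: [-1.8, 0.5, 4.4]
opening: 0.0551
```

jog_arm(motion=[{"offset":[0,0,-5],"roll":0,"hand":50},{"offset":[0,0,-20],"roll":0,"hand":50},{"offset":[0,0,-50],"roll":0,"hand":50},{"offset":[0,0,-85],"roll":0,"hand":50},{"offset":[0,0,-120],"roll":0,"hand":50},{"offset":[0,0,-150],"roll":0,"hand":50},{"offset":[0,0,-160],"roll":0,"hand":50},{"offset":[0,0,-160],"roll":0,"hand":50}])

```text
clock: 15.05
tool_pos: [0.422, -0.3247, 0.1866]
orientation: [-179.7, -0.1, -93.9]
force: [0.4, -1.0, -2.7]
opening: 0.0553
```

Run:
```python
from h import *
go((.52,0,.184),-120); go((.4015,.316,.184),-151)
```

```text
off [-330.6  -75.8    2.6] roll 0.456 clk 15.05 pos [ 0.422  -0.3247  0.1866] yaw -93.88 F [ 0.4 -1.  -2.7] op 0.0553
off [-637.9   63.8    2.6] roll 0.997 clk 15.05 pos [ 0.422  -0.3247  0.1866] yaw -93.88 F [ 0.4 -1.  -2.7] op 0.0553
```

jog_arm(motion=[{"offset":[-15,-4,0],"roll":0.02,"hand":50},{"offset":[-45,-11,0],"roll":0.06,"hand":50},{"offset":[-80,-19,0],"roll":0.11,"hand":50},{"offset":[-115,-27,0],"roll":0.16,"hand":50},{"offset":[-150,-36,0],"roll":0.21,"hand":50},{"offset":[-185,-44,0],"roll":0.26,"hand":50},{"offset":[-220,-50,0],"roll":0.31,"hand":50},{"offset":[-255,-54,0],"roll":0.36,"hand":50},{"offset":[-290,-55,0],"roll":0.41,"hand":50},{"offset":[-325,-50,0],"roll":0.46,"hand":50},{"offset":[-360,-41,0],"roll":0.52,"hand":50},{"offset":[-395,-30,0],"roll":0.59,"hand":50},{"offset":[-430,-17,0],"roll":0.66,"hand":50},{"offset":[-465,-3,0],"roll":0.73,"hand":50},{"offset":[-500,12,0],"roll":0.8,"hand":50},{"offset":[-535,27,0],"roll":0.86,"hand":50},{"offset":[-570,40,0],"roll":0.92,"hand":50},{"offset":[-600,51,0],"roll":0.96,"hand":50},{"offset":[-622,58.5,0],"roll":0.98,"hand":50},{"offset":[-637.9,63.8,0],"roll":0.997,"hand":50}])

```text
clock: 16.72
tool_pos: [0.3985, 0.3183, 0.1814]
orientation: [-180.0, -0.1, -151.0]
force: [-0.0, -0.6, -1.5]
opening: 0.0557
```

Run:
```python
from h import *
go((.4013,.316,.120),-151)
```

```text
off [-1.4 -3.4 61.4] roll -0.0 clk 16.7167 pos [0.3985 0.3183 0.1814] yaw -151.0 F [-0.  -0.6 -1.5] op 0.0557
```

jog_arm(motion=[{"offset":[0,0,10],"roll":0,"hand":50},{"offset":[0,0,25],"roll":0,"hand":50},{"offset":[0,0,34],"roll":0,"hand":50},{"offset":[0,0,36],"roll":0,"hand":50},{"offset":[0,0,36],"roll":0,"hand":50},{"offset":[0,0,36],"roll":0,"hand":50}])

```text
clock: 17.22
tool_pos: [0.4002, 0.3162, 0.1472]
orientation: [-180.0, -0.0, -151.0]
force: [0.8, 0.2, -2.3]
opening: 0.0551
```

Run:
```python
from h import *
go((.4013,.3160,.115),-151)
s=snap('top');np.save('top3.npy',s['img'])
o=ctrl.get_obs();p=o['tool_pos'];u=p[2]-.0234;c=p[:2]
for a0,a1 in((-150,-20),(-140,-40)):
  for lo in(95,105):rim(s,c,u+.01,.045,a0,a1,lo,255,.008)
im=rect(s,c,u+.01,.06,400);im=cv2.convertScaleAbs(im,alpha=1.6,beta=-20);cv2.circle(im,(200,200),150,(0,0,255),1)
jm=rect(s,c,u+.026,.06,400);jm=cv2.convertScaleAbs(jm,alpha=1.6,beta=-20)
for a in np.radians([72,252]):
  R=np.array([[np.cos(a),-np.sin(a)],[np.sin(a),np.cos(a)]])
  q=np.array([[200,200]+3333*(R@v)*[1,-1] for v in((.0305,-.008),(.0425,-.008),(.0425,.008),(.0305,.008))]).astype(int);cv2.polylines(jm,[q],True,(0,0,255),1)
cv2.imwrite('pics/k1.png',np.hstack([im,jm]))
```

```text
off [-0.8 -0.7 32.2] roll -0.001 clk 17.2167 pos [0.4002 0.3162 0.1472] yaw -151.05 F [ 0.8  0.2 -2.3] op 0.0551
centre [0.3569 0.3288] rms mm 1.7
centre [0.3566 0.3273] rms mm 2.33
centre [0.356  0.3248] rms mm 0.66
centre [0.4092 0.2726] rms mm 1.09
```

View pics/k1.png

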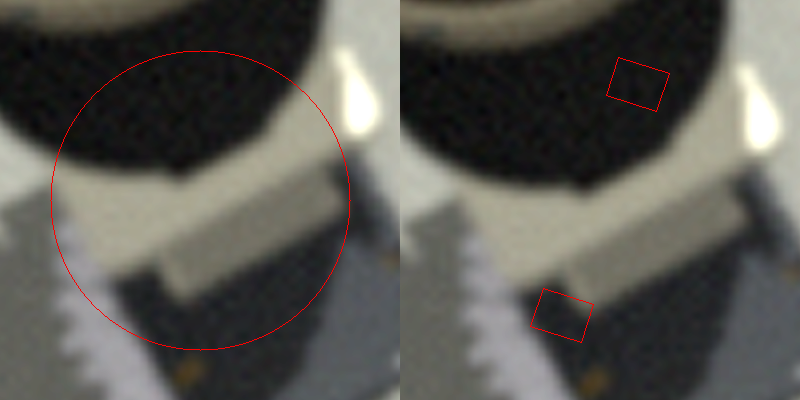

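From the top the hand hides the small cog; the rim visible is the large cog below. I use the TCP position at which the large cog seated freely, (0.4013, 0.3162), and feel the way down.

jog_arm(motion=[{"offset":[-0.7,-0.7,10],"roll":0,"hand":50},{"offset":[-0.7,-0.7,22],"roll":0,"hand":50},{"offset":[-0.7,-0.7,30],"roll":0,"hand":50},{"offset":[-0.7,-0.7,35],"roll":0,"hand":50},{"offset":[-0.7,-0.7,38],"roll":0,"hand":50},{"offset":[-0.7,-0.7,41],"roll":0,"hand":50},{"offset":[-0.7,-0.7,44],"roll":0,"hand":50},{"offset":[-0.7,-0.7,44],"roll":0,"hand":50}])

```text
clock: 18.08
tool_pos: [0.4009, 0.3163, 0.1029]
orientation: [-180.0, -0.0, -151.0]
force: [-0.3, 0.5, -2.1]
opening: 0.0555
```

jog_arm(motion=[{"offset":[0,0,1.5],"roll":0,"hand":50},{"offset":[0,0,3],"roll":0,"hand":50},{"offset":[0,0,4.5],"roll":0,"hand":50},{"offset":[0,0,6],"roll":0,"hand":50},{"offset":[0,0,7.5],"roll":0,"hand":50},{"offset":[0,0,9],"roll":0,"hand":50},{"offset":[0,0,9],"roll":0,"hand":50}])

```text
clock: 18.67
tool_pos: [0.4008, 0.3162, 0.0939]
orientation: [-180.0, -0.0, -151.0]
force: [0.0, 0.3, -1.3]
opening: 0.0554
```

jog_arm(motion=[{"offset":[0,0,2],"roll":0,"hand":50},{"offset":[0,0,4],"roll":0,"hand":50},{"offset":[0,0,6],"roll":0,"hand":50},{"offset":[0,0,8],"roll":0,"hand":50},{"offset":[0,0,10],"roll":0,"hand":50},{"offset":[0,0,12],"roll":0,"hand":50},{"offset":[0,0,13.5],"roll":0,"hand":50},{"offset":[0,0,14.5],"roll":0,"hand":50},{"offset":[0,0,15],"roll":0,"hand":50},{"offset":[0,0,15],"roll":0,"hand":50}])

```text
clock: 19.5
tool_pos: [0.4009, 0.3163, 0.0792]
orientation: [-180.0, -0.0, -151.0]
force: [0.6, -0.3, -2.0]
opening: 0.0554
```

jog_arm(motion=[{"offset":[0,0,0.5],"roll":0,"hand":50},{"offset":[0,0,1],"roll":0,"hand":50},{"offset":[0,0,1.5],"roll":0,"hand":50},{"offset":[0,0,2],"roll":0,"hand":50},{"offset":[0,0,2],"roll":0,"hand":50}])

```text
clock: 19.92
tool_pos: [0.401, 0.3164, 0.0774]
orientation: [-180.0, 0.0, -151.0]
force: [-1.5, -0.7, -0.5]
opening: 0.0551
```

jog_arm(motion=[{"offset":[0,0,0.4],"roll":0,"hand":50},{"offset":[0,0,0.8],"roll":0,"hand":50},{"offset":[0,0,0.8],"roll":0,"hand":50}])

```text
clock: 20.17
tool_pos: [0.401, 0.3164, 0.0773]
orientation: [-180.0, 0.0, -151.0]
force: [-3.6, -1.8, 9.1]
opening: 0.0558
```

Firm contact at the expected height (underside 54 mm), so the small cog is seated. I release, retreat up and away, then check.

jog_arm(motion=[{"offset":[0,0,-0.5],"roll":0,"hand":65},{"offset":[0,0,-0.5],"roll":0,"hand":87.6},{"offset":[0,0,-0.5],"roll":0,"hand":87.6},{"offset":[0,0,-0.5],"roll":0,"hand":87.6},{"offset":[0,0,-0.5],"roll":0,"hand":87.6},{"offset":[0,0,-0.5],"roll":0,"hand":87.6},{"offset":[0,0,-8],"roll":0,"hand":87.6},{"offset":[0,0,-25],"roll":0,"hand":87.6},{"offset":[0,0,-55],"roll":0,"hand":87.6},{"offset":[0,0,-95],"roll":0,"hand":87.6},{"offset":[0,0,-120],"roll":0,"hand":87.6},{"offset":[-230,0,-130],"roll":0,"hand":87.6},{"offset":[-230,0,-130],"roll":0,"hand":87.6},{"offset":[-230,0,-130],"roll":0,"hand":87.6},{"offset":[-230,0,-130],"roll":0,"hand":87.6},{"offset":[-230,0,-130],"roll":0,"hand":87.6},{"offset":[-230,0,-130],"roll":0,"hand":87.6},{"offset":[-230,0,-130],"roll":0,"hand":87.6},{"offset":[-230,0,-130],"roll":0,"hand":87.6}])

```text
clock: 21.75
tool_pos: [0.6028, 0.4277, 0.2052]
orientation: [-180.0, -0.1, -151.1]
force: [0.6, 0.7, -0.0]
opening: 0.0876
```

Run:
```python
from h import *
go((.4,.3,.2),-151)
s=snap('top');t=snap('side')
a=crop(t,proj(t,(.4013,.3162,.05))[0],25,8)
b=cv2.resize(crop(s,proj(s,(.4013,.3162,.05))[0],25,8),(400,400))
cv2.imwrite('pics/f1.png',np.hstack([a,b]))
for n,q in(('top',s),('side',t)):
    d=np.abs(q['img']-np.load(n+'.npy')).max(2)>30; K,l,st,ce=cv2.connectedComponentsWithStats(d.astype(np.uint8))
    print(n,[(x[4],c.round().astype(int).tolist()) for x,c in zip(st[1:],ce[1:]) if x[4]>15])
```

```text
off [239.3 -13.7   5.2] roll -0.001 clk 21.75 pos [0.6028 0.4277 0.2052] yaw -151.08 F [ 0.6  0.7 -0. ] op 0.0876
top [(np.int32(10031), [75, 131]), (np.int32(88), [31, 111]), (np.int32(1415), [172, 139]), (np.int32(1093), [281, 158]), (np.int32(12459), [242, 266]), (np.int32(16), [276, 157]), (np.int32(431), [462, 234]), (np.int32(33), [467, 235]), (np.int32(7032), [46, 332]), (np.int32(5841), [163, 364]), (np.int32(140), [343, 354]), (np.int32(41), [24, 360]), (np.int32(138), [387, 369]), (np.int32(638), [22, 387]), (np.int32(64), [316, 372]), (np.int32(165), [336, 386]), (np.int32(16), [3, 382]), (np.int32(85), [388, 396])]
side [(np.int32(25890), [89, 126]), (np.int32(929), [63, 11]), (np.int32(22), [92, 4]), (np.int32(3764), [266, 23]), (np.int32(63), [105, 14]), (np.int32(20), [290, 78]), (np.int32(603), [296, 92]), (np.int32(16), [290, 85]), (np.int32(37), [285, 106]), (np.int32(53), [88, 145]), (np.int32(327), [89, 177]), (np.int32(3472), [239, 203]), (np.int32(220), [310, 166]), (np.int32(273), [332, 183]), (np.int32(212), [188, 195]), (np.int32(34), [183, 209]), (np.int32(31), [176, 215]), (np.int32(56), [168, 221]), (np.int32(28), [124, 226]), (np.int32(66), [119, 235]), (np.int32(81), [206, 260]), (np.int32(505), [361, 296]), (np.int32(92), [196, 292]), (np.int32(161), [202, 298])]
```

View pics/f1.png

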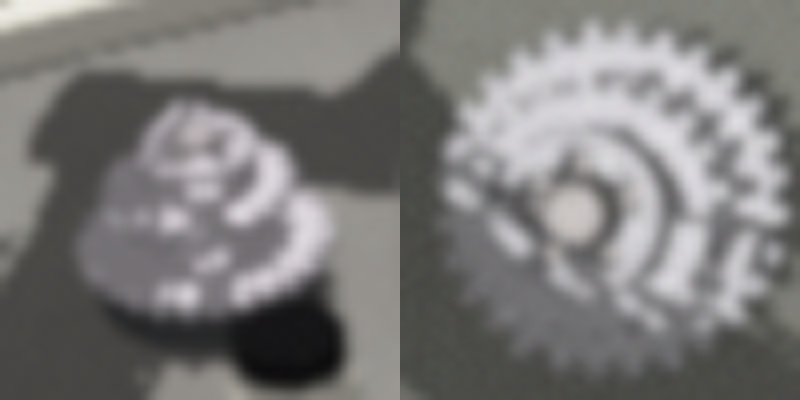

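Both cogs are stacked level on the hub, with the pilot showing at top-view (572,207). There are no image changes at the can, both bottles, the beaker or the roller. I hand in.

```bash
python3 -c "
from plant import order;print(order.close_job())"
```

```text
the job is handed in; nothing more can be done
None
```

The large cog and then the small cog are on the splined hub, both boss up with the master slot turned to the master key (about 72°). I eased each one down until it touched its seat, let go, and moved the hand well clear. The job was handed in at about 22 s.

**Seating:** contact force rose to about 9 N at the heights expected, with undersides at 24 mm for the large cog and 54 mm for the small one. Both passed the key tops without resistance.

**Last pictures:** both cogs are stacked level, with the hub's round end showing through the small cog. Comparing with the first pictures showed no change at the can, both bottles, the beaker or the roller. The moved arm and its shadow covered the area around the drive, so this comparison says nothing about the jar or gauge block; the hand stayed above both.

**Checks that disagreed or failed:**
- **Small cog angle:** it measured 128° from its dogs and 131° from its bore. I used 129°, and it fitted.
- **Small cog over the hub:** the hand hid it from the top camera, so I did not check its position by camera before lowering. I lowered it by feel from where the large cog had seated.
- **Amber bottle:** the two views put it about 25 mm apart, so I turned the grip to clear the nearer position.

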